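Gauge the radius of a clamped moulding

TASK

Find which of the four radius leaves fits the edge of the white piece clamped in the grey fixture, by sliding leaves along the bench, arc first and gently, up to the edge that faces the robot: the right one beds all round its arc, a wrong one stands off on two points or touches at one point and rocks. Keep the right leaf pressed on lightly and swing its grip about a centimetre round the edge to the robot's left and then a centimetre to its right of square, touching and bedded all the while. Then leave it released, bedded and square on the edge, with the other leaves lying flat on the bench well clear of the piece, no hard shove on any white piece (20 N is already too much) and the jar and the screwdriver left where they were.

Things in the scene. Friction and masses are not known exactly. Their poses are not given: they have to be found in the camera images.
- fixture: Grey fixture plate with a red-handled toggle clamp, fixed. Exactly one of the four white pieces is clamped in it, with the same origin (on the bench, under the clamp's foot) and axes: x from the robot side into the fixture, y left, z up. Plate 10 mm before to 78 mm behind the origin, 154 mm wide, at most 72 mm high. The other three pieces stand 170 to 200 mm off beside and behind, not gauged.
- corner_p: White slippery plastic frame piece, 18 mm high, fixed: a ROUNDED (convex) 90 degree corner, apex along its -x (robot side), flat sides running back at 45 degrees. Radius 17 or 25 mm, unmarked (corner_p and corner_q have one each). Origin on the bench in its lug. The lug is no datum: the arc's centre lies 55 to 68 mm from it along -x and up to 3.5 mm to either side, not measured: feel for it.
- corner_q: As corner_p, a rounded (convex) corner with the other of the two radii.
- fillet_p: White slippery plastic frame piece, 18 mm high, fixed: an inside corner, a FILLET (concave 90 degree arc) open along its -x (robot side), legs coming forward at 45 degrees. Radius 17 or 25 mm, unmarked (fillet_p and fillet_q have one each). Origin on the bench in its lug; arc's centre 55 to 68 mm from it along -x and up to 3.5 mm to either side, not measured: feel for it. Leg ends within 65 mm of the axis.
- fillet_q: As fillet_p, a fillet with the other of the two radii.
- hollow17_grip (a point): Loose flat dark steel leaf, 6 mm thick, 90 g, with a 90 degree HOLLOW (concave) arc of radius 17 mm, between two horns, for rounded corners, and a yellow grip block 20 x 20 mm, from 6 to 40 mm above the bench. This point: the block's centre, 23 mm above the leaf's underside; x along the leaf to its arc, z up. Arc centre 62 mm from here along +x; shank 30 mm wide, ending 14 mm behind the grip.
- hollow17_arc (a point): The centre of the arc of the hollow17 leaf, 62 mm along the leaf's +x from its grip, 3 mm above the leaf's underside. Pressed into the piece, the fitting leaf cannot shift sideways, and swings freely about this point. A hollow leaf too large, or a nose too small, touches at one point and can be shifted a few mm sideways under light push with much less resistance; the opposite misfit stands off 10 mm or so on two points.
- hollow25_grip (a point): Loose flat dark steel leaf, 6 mm thick, 90 g, with a 90 degree HOLLOW (concave) arc of radius 25 mm, between two horns, for rounded corners, and a blue grip block 20 x 20 mm, from 6 to 40 mm above the bench. This point: the block's centre, 23 mm above the leaf's underside; x along the leaf to its arc, z up. Arc centre 62 mm from here along +x; shank 30 mm wide, ending 14 mm behind the grip.
- hollow25_arc (a point): The centre of the arc of the hollow25 leaf, 62 mm along the leaf's +x from its grip, 3 mm above the leaf's underside. Pressed into the piece, the fitting leaf cannot shift sideways, and swings freely about this point. A hollow leaf too large, or a nose too small, touches at one point and can be shifted a few mm sideways under light push with much less resistance; the opposite misfit stands off 10 mm or so on two points.
- nose17_grip (a point): Loose flat dark steel leaf, 6 mm thick, 90 g, with a round NOSE (convex) of radius 17 mm, for fillets, and a yellow grip block 20 x 20 mm, from 6 to 40 mm above the bench. This point: the block's centre, 23 mm above the leaf's underside; x along the leaf to its arc, z up. Arc centre 62 mm from here along +x; shank 30 mm wide, ending 14 mm behind the grip.
- nose17_arc (a point): The centre of the arc of the nose17 leaf, 62 mm along the leaf's +x from its grip, 3 mm above the leaf's underside. Pressed into the piece, the fitting leaf cannot shift sideways, and swings freely about this point. A hollow leaf too large, or a nose too small, touches at one point and can be shifted a few mm sideways under light push with much less resistance; the opposite misfit stands off 10 mm or so on two points.
- nose25_grip (a point): Loose flat dark steel leaf, 6 mm thick, 90 g, with a round NOSE (convex) of radius 25 mm, for fillets, and a blue grip block 20 x 20 mm, from 6 to 40 mm above the bench. This point: the block's centre, 23 mm above the leaf's underside; x along the leaf to its arc, z up. Arc centre 62 mm from here along +x; shank 30 mm wide, ending 14 mm behind the grip.
- nose25_arc (a point): The centre of the arc of the nose25 leaf, 62 mm along the leaf's +x from its grip, 3 mm above the leaf's underside. Pressed into the piece, the fitting leaf cannot shift sideways, and swings freely about this point. A hollow leaf too large, or a nose too small, touches at one point and can be shifted a few mm sideways under light push with much less resistance; the opposite misfit stands off 10 mm or so on two points.
- jar: Grey lidded jar, 52 mm diameter, 70 mm high, loose bystander. Origin at its underside.
- screwdriver: Screwdriver lying on the bench, loose bystander.
Mind the look-alikes: they are no part of the job. What is shaped like the part that bears nose25_grip but green or purple is not meant.

How it is judged:
By the outcome, as a careful person would: the job done as asked, in the order asked, and still so for the second after the job is handed in, with the robot touching nothing.
It also fails if it takes over 72 s, if anything falls off the work surface, if the arm or the gripper's body presses on something with over 40 N, if the wrist force passes 120 N, or if a joint passes its speed limit or range.

ROBOT

A 6-joint arm with a two-finger parallel gripper is mounted at the origin on the work surface. World frame = base frame: x ahead of the robot, y to its left, z up, the work surface at z = 0. Lengths are in mm, angles in degrees, forces in N, time in s.
With the tool pointing down it reaches from about 350 to 850 mm from the base axis. Payload 8.1 kg.
Tool frame: the origin (TCP) lies on the front face of the gripper's body, between the roots of the fingers; the fingertips stand r.finger_overhang ahead of it and the grasp point (between the pads) lies 54 mm ahead of it (r.finger_overhang is the distance from the TCP to the fingertips, in mm); y points along the fingers, z is the direction in which the jaws open and shut, and the axes are right-handed (so a half turn about y gives the same grasp; the last joint's range is limited). The gripper opens to 85 mm and grips with 20 to 120 N. Pads are 22 mm wide; open, the fingers measure 114 mm over their backs; the gripper's body (76 mm by 85 mm) begins 54 mm behind the grasp point. The pads swing forward as they close: fully open they stand 13 mm farther back than shut.
Start: joints at [-79.721, 7.471, 85.268, -0, 87.261, -4.893], TCP at [157.05, -579.087, 303.892] pointing down, gripper open.
Joint ranges: [-169.43, 169.43], [-51.17, 129.36], [1.28, 143.12], [-76.62, 256.62], [0, 156.53], [-152.29, 152.29]. Speed limits (degrees/s): [136.94, 136.94, 159.86, 180, 180, 180].

INTERFACE

Orientations are given as [roll, pitch, yaw] about the fixed x, y, z axes, in that order (R = Rz(yaw) Ry(pitch) Rx(roll)).
In Python, from bench import r gives the robot as it stands. The module is installed in compiled form; this text tells all that it offers.
- The arm moves only by the tool arm_command, never from a script. Its argument "increments" is a list of rows, each a list of 6 numbers: the shift along the tool's x, y, z in m, then the turn, a rotation vector about the tool's x, y, z in rad. In form: [[tx, ty, tz, wx, wy, wz], ...]. A call has exactly 10 rows; each row is the pose to reach, as a shift and turn from the pose commanded when the call began, along the tool's axes at that moment; what a row does not reach only later rows make up. A row lasts 1/8 s, in which the tool goes at most 62.5 mm and 10.7 degrees, less where a joint would pass 70% of its speed; a pose out of reach is approached as far as the arm can. A call with a gripper value outside its range is refused whole. "jaw" is the gripper's target within -1 to 1 (shut at 1, half-way at 0, fully open at -1), set as the call begins (left out, the last holds). The fingers move at their own pace and stop on an object; "force" is the grip in N (left out, the last holds). Time passes only in rows, so rows that repeat a pose let the fingers close, or fill a call up. It gives the time, the measured TCP pose, the force and the opening at its end, in the units of the state.
- r.sense(): the state, without advancing time (a new reading comes with each control period).
- r.snapshot(name): name is "side" or "top"; returns the picture (384x512x3 uint8, red, green, blue); there is no depth.
- r.camera_model(name): a dict with "intrinsics" (3x3 intrinsics, pixels), "cam_to_world" (4x4, takes a point from camera to world coordinates). Camera axes: x right, y down, z forward; pixel columns grow to the right and rows downward; lengths in mm; the calibration is good to about 2 mm. A picture is of the moment at which its call begins. camera_model takes no time and is no camera call.
- r.hand_in(): hands the job in, once; it reports no verdict.
Trained networks look in the newest picture that a camera, given by its name, has taken for a name from the list of things; names that differ only in an ending like _2 or _b are one class to them, and where a whole thing is asked for, a point or a joint stands for the part that bears it (a point fixed in the world has none). Each returns a list of dicts, best first, with "conf" (0 to 1); they miss things now and then, are a little off and sometimes report something else, mostly with a low value. They report only what shows in the picture. A call takes as long as a camera call. They do not tell look-alikes from the thing itself.
- r.trace(camera, target): "mask" (384x512 bool, what is visible of it) and "position" ([column, row] in pixels, amid what is visible of it).
- r.spot_point(camera, target): "position" ([column, row] in pixels: a listed point, or the origin of a listed thing).
The state is a dict: "time": time; "joint_pos": joint angles; "qd": joint speeds; "joint_efforts": joint torques, N m; "tool_pos": TCP position; "tcp_rot": TCP orientation; "ft_force": force on the tool from outside, world axes, zero at the start; "wrist_torque": the same for the moment, N m; "finger_gap": finger opening in mm.
Only numpy, scipy, OpenCV 4.12 (cv2) and the standard library are available. Lean on these libraries where they do the work, as an engineer would, in place of code of your own. Each camera call takes 0.05 s, during which the arm holds its last target.

## Working session

There is one attempt and no reset: what is moved stays moved. The work goes in short steps, Python scripts to look and compute and a tool call to move; the robot and the scene stay as the last step left them, time stands still between calls to the robot, and variables do not carry over. Pictures are saved under pics/ and viewed, and the job is handed in when it is done.

Besides the shell and the picture viewer there is one more tool, called after "Request:" as name(argument=value, ...), one argument or row to a line, values as JSON. arm_command: Moves the arm, as the interface text tells. Its arguments: {"type":"object","properties":{"increments":{"type":"array","items":{"type":"array","items":{"type":"number"}}},"jaw":{"type":"number"},"force":{"type":"number"}},"required":["increments"]}

```bash
mkdir -p pics; ls; python3 - <<'E'
from bench import r
import cv2
print(r.sense(), r.finger_overhang)
for n in("side","top"):
    im=r.snapshot(n); cv2.imwrite(f"pics/{n}0.png",cv2.resize(im[:,:,::-1],(800,600),interpolation=cv2.INTER_CUBIC))
    print(n,r.camera_model(n))
E
```

```text
pics
{'time': 0.0, 'joint_pos': array([-7.97208272e+01,  7.51488366e+00,  8.53280025e+01, -5.48707211e-04,
        8.72609438e+01, -4.89321567e+00]), 'qd': array([-0.06738321, -0.01637643,  0.01665142,  0.08181972, -0.07698866,
       -0.01390648]), 'joint_efforts': array([ 9.76492374e-04, -5.69402468e+01, -5.00544655e+01, -1.73047324e-04,
        1.49689091e-02, -1.78253487e-05]), 'tool_pos': array([ 156.97942435, -578.68223258,  302.85887937]), 'tcp_rot': array([-9.01034983e+01,  8.31054691e-03, -1.64827592e+02]), 'ft_force': array([-0.5505898 , -0.19533169,  1.00275239]), 'wrist_torque': array([-0.03508169,  0.00269922,  0.03704246]), 'finger_gap': 85.37643894165198} 72.6
side {'intrinsics': array([[363.98540138,   0.        , 257.73195949],
       [  0.        , 363.98540138, 190.60133901],
       [  0.        ,   0.        ,   1.        ]]), 'cam_to_world': array([[-8.44855050e-01, -3.98787754e-01,  3.56634648e-01,
         9.03818003e+01],
       [-5.34960247e-01,  6.22089132e-01, -5.71684044e-01,
         7.02270446e+02],
       [ 6.12205663e-03, -6.73775511e-01, -7.38910740e-01,
         9.66662468e+02],
       [ 0.00000000e+00,  0.00000000e+00,  0.00000000e+00,
         1.00000000e+00]])}
top {'intrinsics': array([[409.60074349,   0.        , 248.75785908],
       [  0.        , 409.60074349, 189.6604226 ],
       [  0.        ,   0.        ,   1.        ]]), 'cam_to_world': array([[ 2.52418848e-02, -9.88246179e-01,  1.50772471e-01,
         3.50708182e+02],
       [-9.99451288e-01, -2.81830684e-02, -1.74022182e-02,
        -1.58250860e+01],
       [ 2.14469065e-02, -1.50250475e-01, -9.88415310e-01,
         1.28735239e+03],
       [ 0.00000000e+00,  0.00000000e+00,  0.00000000e+00,
         1.00000000e+00]])}
```

View pics/top0.png

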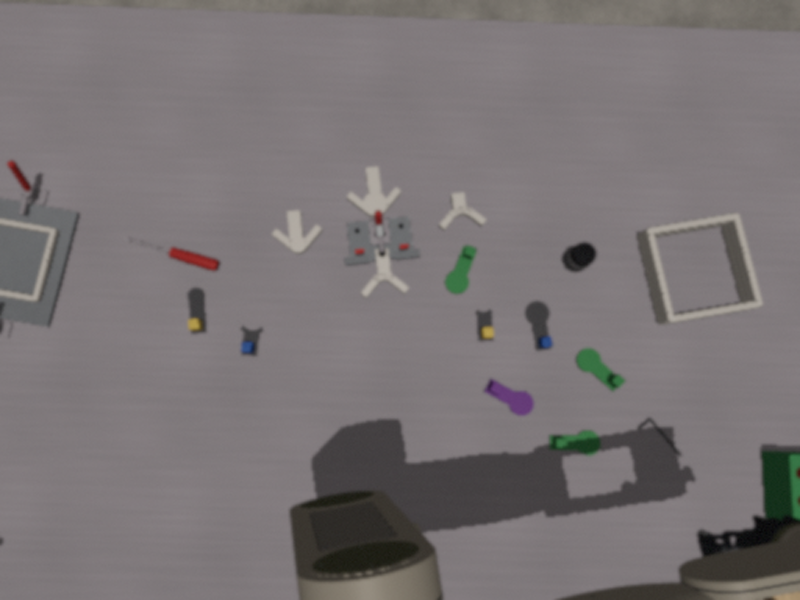

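View pics/side0.png

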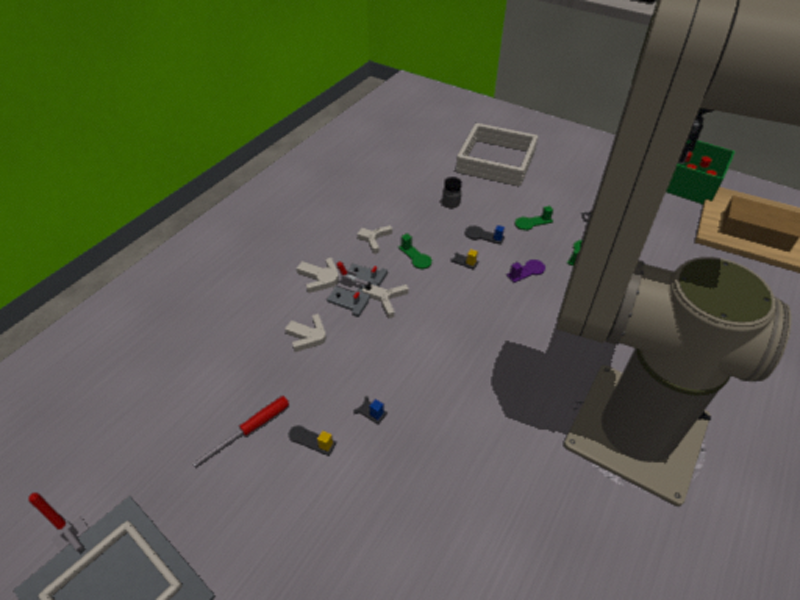

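```bash
cat > h.py <<'E'
from bench import r
import numpy as np, cv2
def px2w(cam,p,z):
    m=r.camera_model(cam);K=m["intrinsics"];T=m["cam_to_world"]
    d=T[:3,:3]@np.linalg.solve(K,[p[0],p[1],1.]);o=T[:3,3]
    return o+d*(z-o[2])/d[2]
def w2px(cam,P):
    m=r.camera_model(cam);K=m["intrinsics"];T=m["cam_to_world"]
    c=K@(T[:3,:3].T@(np.array(P,float)-T[:3,3]));return c[:2]/c[2]
def save(cam,name,box=None,s=4):
    im=r.snapshot(cam)[:,:,::-1]
    if box: x0,y0,x1,y1=box; im=im[y0:y1,x0:x1]
    cv2.imwrite("pics/"+name,cv2.resize(im,None,fx=s,fy=s,interpolation=cv2.INTER_CUBIC))
E
python3 - <<'E'
from h import *
save("top","topA.png",(110,90,290,240)); save("top","topB.png",(260,130,420,290))
save("side","sideA.png",(150,100,350,250))
for n,z in(("nose17_grip",23),("nose17_arc",3),("nose25_grip",23),("nose25_arc",3),("fixture",0),("fillet_p",0),("fillet_q",0)):
  for c in("top","side"):
    for d in r.spot_point(c,n)[:3]: print(n,c,round(d["conf"],2),np.round(d["position"],1),np.round(px2w(c,d["position"],z),1))
print(r.sense()["time"])
E
```

```text
nose17_grip top 0.61 [125.3 207.8] [476.2 340.9  23. ]
nose17_grip side 0.89 [208.7 280.2] [478.3 341.2  23. ]
nose17_grip side 0.35 [156.1 276.8] [612.5 414.   23. ]
nose17_arc top 0.82 [125.7 188.3] [539.9 349.7   3. ]
nose17_arc top 0.35 [368.8 165.9] [ 635.  -423.1    3. ]
nose17_arc side 0.84 [188.6 274. ] [549.  349.4   3. ]
nose25_grip top 0.93 [318.1 248.4] [ 367.4 -255.3   23. ]
nose25_grip top 0.92 [398.2 243.1] [ 390.  -503.4   23. ]
nose25_grip top 0.86 [295.5 161.6] [ 637.6 -183.7   23. ]
nose25_grip side 0.77 [349.9 136.5] [ 389.5 -481.9   23. ]
nose25_grip side 0.71 [317.5 149.3] [ 465.8 -339.4   23. ]
nose25_grip side 0.6 [366.  163.4] [ 276.1 -365.8   23. ]
nose25_arc top 0.94 [373.  229.9] [ 429.8 -432.5    3. ]
nose25_arc top 0.91 [332.6 258.6] [ 337.5 -304.3    3. ]
nose25_arc top 0.82 [375.7 285.6] [ 258.7 -437.3    3. ]
nose25_arc side 0.76 [336.6 140.1] [ 432.9 -455.6    3. ]
nose25_arc side 0.75 [269.6 166.6] [ 583.7 -172.4    3. ]
nose25_arc side 0.62 [304.8 148.7] [ 518.3 -337.1    3. ]
fixture side 0.73 [238.1 183.9] [635.1 -34.9   0. ]
fixture side 0.68 [208.7 282.3] [483.6 337.8   0. ]
fillet_p top 0.54 [292.1 131.1] [ 744.  -174.8    0. ]
fillet_p top 0.54 [244.2 165.6] [624.7 -21.9   0. ]
fillet_p side 0.74 [237.  262.3] [452.  238.1   0. ]
fillet_p side 0.59 [236.4 185.2] [636.6 -26.2   0. ]
fillet_p side 0.55 [231.9 155. ] [ 744.4 -151.2    0. ]
fillet_q top 0.54 [292.1 131.1] [ 744.  -174.8    0. ]
fillet_q top 0.54 [244.2 165.6] [624.7 -21.9   0. ]
fillet_q side 0.74 [237.  262.3] [452.  238.1   0. ]
fillet_q side 0.59 [236.4 185.2] [636.6 -26.2   0. ]
fillet_q side 0.55 [231.9 155. ] [ 744.4 -151.2    0. ]
0.95
```

View pics/topA.png

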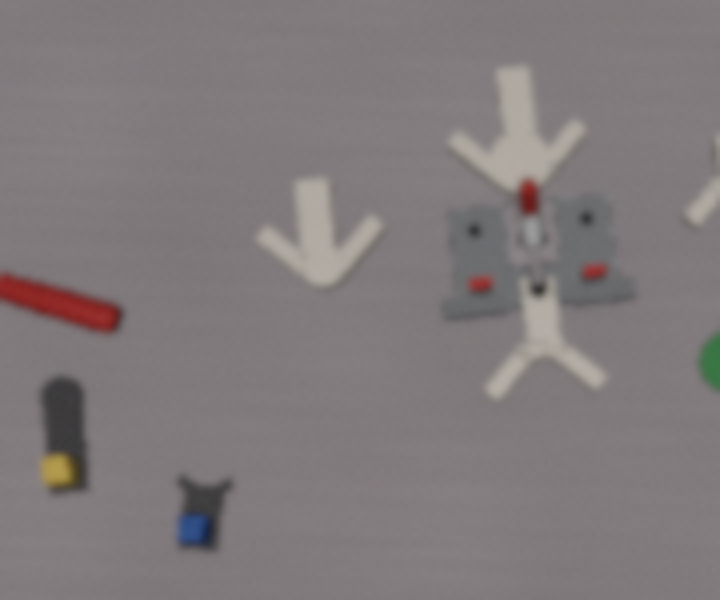

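View pics/topB.png

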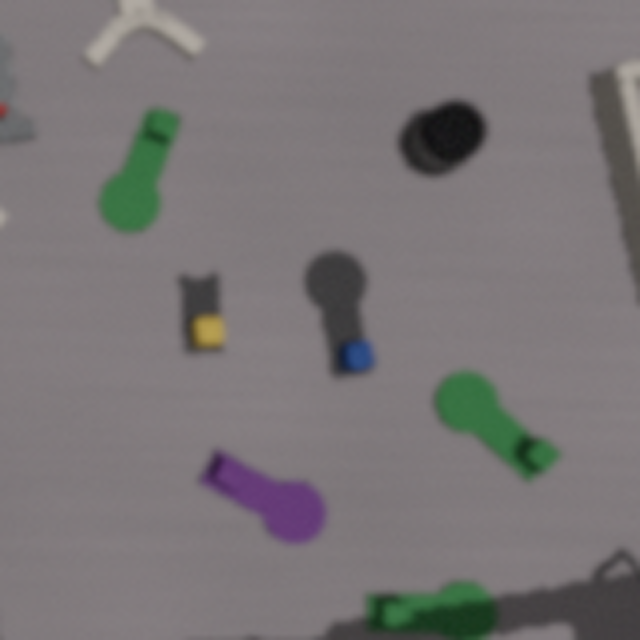

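View pics/sideA.png

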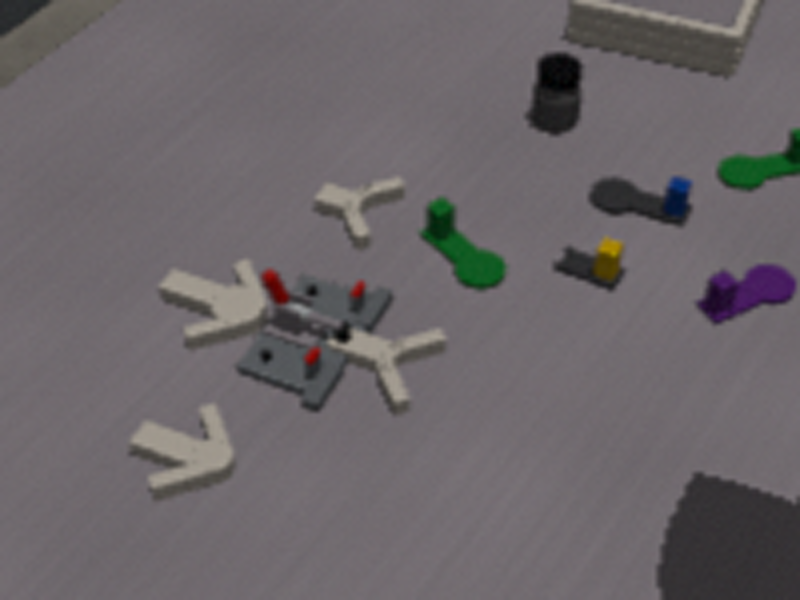

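```bash
cat >> h.py <<'E'
def rectify(cam,z,x0,x1,y0,y1,res=0.5,im=None):
    # output: rows = decreasing x (up = +x), cols = decreasing y (left=+y)
    if im is None: im=r.snapshot(cam)
    W=int((y1-y0)/res);H=int((x1-x0)/res)
    src=np.float32([[0,0],[W,0],[W,H],[0,H]])
    dst=np.float32([w2px(cam,P) for P in([x1,y1,z],[x1,y0,z],[x0,y0,z],[x0,y1,z])])
    M=cv2.getPerspectiveTransform(dst,src)
    return cv2.warpPerspective(im,M,(W,H),flags=cv2.INTER_CUBIC)
E
python3 - <<'E'
from h import *
im=r.snapshot("top"); ims=r.snapshot("side"); np.save("top0.npy",im); np.save("side0.npy",ims)
a=rectify("top",18,520,680,-120,60,0.4,im); b=rectify("side",18,520,680,-120,60,0.4,ims)
cv2.imwrite("pics/rt.png",cv2.resize(a[:,:,::-1],None,fx=1.7,fy=1.45)); cv2.imwrite("pics/rs.png",cv2.resize(b[:,:,::-1],None,fx=1.7,fy=1.45))
a=rectify("top",18,680,800,-240,-110,0.4,im);cv2.imwrite("pics/rt2.png",cv2.resize(a[:,:,::-1],None,fx=1.7,fy=1.45))
E
```

```text
(no output)
```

View pics/rt.png

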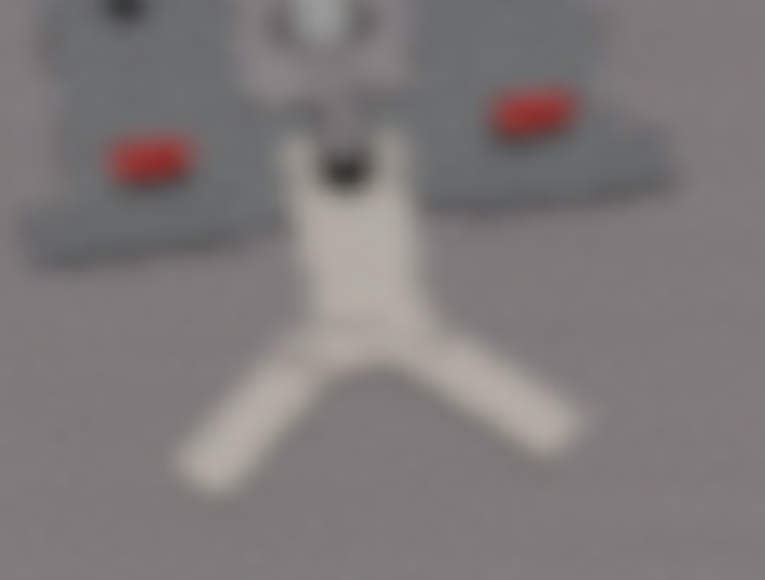

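View pics/rs.png

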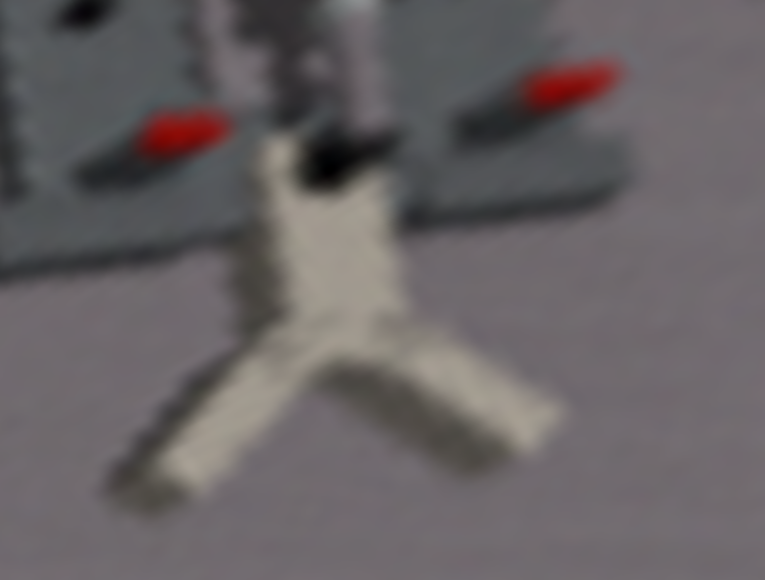

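View pics/rt2.png

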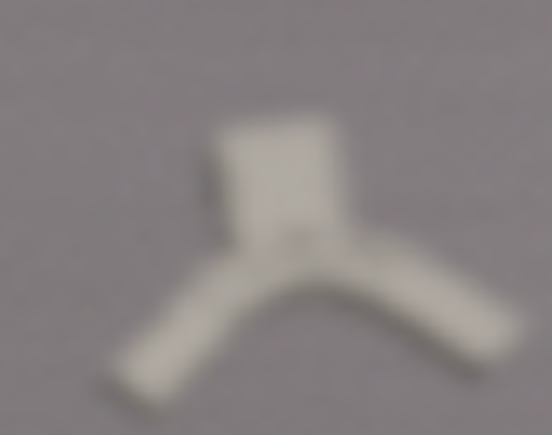

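```bash
cat > fit.py <<'E'
from h import *
from scipy.optimize import least_squares
def prof(u,R): # inner edge: x as fn of lateral u, rel to arc centre; 
    s=R/np.sqrt(2); a=np.abs(u)
    return np.where(a<s,np.sqrt(np.maximum(R*R-u*u,0)),s-(a-s))
def run(box,z,im,lat,cam="top",x0g=None):
    x0,x1,y0,y1=box
    a=rectify(cam,z,x0,x1,y0,y1,0.5,im).astype(float)
    m=(a[:,:,0]-a[:,:,2]+0.0) # whiteness: warm + bright
    g=a[:,:,1]
    pts=[]
    bg=np.median(g[-30:]); 
    for c in range(g.shape[1]):
        y=y1-(c+.5)*.5
        if not(lat[0]<y<lat[1]): continue
        col=g[::-1,c]; th=bg+lev*(fg-bg)
        i=np.argmax(col>th)
        if i>0: pts.append((x0+(i-1+(th-col[i-1])/(col[i]-col[i-1])+.5)*.5,y))
    P=np.array(pts)
    def res(p,R=None):
        X,Y,th=p[:3]; R=p[3] if R is None else R
        d=P-[X,Y]; u=-d[:,0]*np.sin(th)+d[:,1]*np.cos(th); w=d[:,0]*np.cos(th)+d[:,1]*np.sin(th)
        s=R/np.sqrt(2);a=np.abs(u)
        # signed normal distance
        ang=np.abs(np.arctan2(u,w)); 
        return np.where(ang<np.pi/4,np.hypot(u,w)-R,(a+w)/np.sqrt(2)-R)
    g0=[P[:,0].max()-20,P[np.argmax(P[:,0]),1],np.radians(-5)]
    s=least_squares(res,g0+[20],loss="soft_l1",f_scale=.7)
    print(z,"free",np.round(s.x[:2],1),"yaw",round(np.degrees(s.x[2]),2),"R",round(s.x[3],1),"rms",round(np.sqrt(np.mean(s.fun**2)),2))
    for R in(17,25):
        t=least_squares(lambda p:res(p,R),g0,loss="soft_l1",f_scale=.7);print("   R",R,np.round(t.x[:2],1),round(np.degrees(t.x[2]),2),"rms",round(np.sqrt(np.mean(t.fun**2)),2))
im=np.load("top0.npy"); fg=175
for lev in(.35,.5):
  for z in(0,18):
    run((520,620,-90,40),z,im,(-62,5))
    run((680,770,-240,-110),z,im,(-220,-140))
E
python3 fit.py
```

```text
0 free [566.5 -28.6] yaw 8.39 R 15.9 rms 0.24
   R 17 [565.2 -28.8] 8.46 rms 0.29
   R 25 [555.  -30.1] 9.11 rms 1.4
0 free [ 704.3 -189. ] yaw 5.07 R 23.8 rms 2.4
   R 17 [ 712.6 -188.8] 2.99 rms 2.52
   R 25 [ 702.9 -189.1] 5.13 rms 2.37
18 free [563.5 -28.4] yaw 8.39 R 15.7 rms 0.24
   R 17 [561.9 -28.6] 8.46 rms 0.3
   R 25 [551.7 -30. ] 8.98 rms 1.42
18 free [ 699.3 -186.4] yaw 6.08 R 23.5 rms 1.79
   R 17 [ 707.4 -186.1] 4.5 rms 1.98
   R 25 [ 697.5 -186.6] 6.05 rms 1.75
0 free [567.1 -28.5] yaw 8.53 R 16.6 rms 0.34
   R 17 [566.6 -28.5] 8.56 rms 0.34
   R 25 [556.6 -29.7] 9.17 rms 1.31
0 free [ 705.9 -188.5] yaw 5.83 R 23.7 rms 1.87
   R 17 [ 714.1 -188.3] 3.76 rms 2.01
   R 25 [ 704.3 -188.6] 6.01 rms 1.86
18 free [564.1 -28.3] yaw 8.45 R 16.3 rms 0.34
   R 17 [563.3 -28.4] 8.49 rms 0.35
   R 25 [553.2 -29.6] 8.96 rms 1.35
18 free [ 700.8 -186.1] yaw 6.21 R 23.5 rms 1.73
   R 17 [ 708.9 -185.7] 4.66 rms 1.91
   R 25 [ 699.  -186.2] 6.27 rms 1.7
```

```bash
python3 - <<'E'
from h import *
im=np.load("top0.npy");ims=np.load("side0.npy")
a=rectify("top",3,440,580,290,400,0.25,im);b=rectify("side",3,440,580,290,400,0.25,ims)
cv2.imwrite("pics/n17.png",np.hstack([a,b])[:,:,::-1][:560,:800])
a=a.astype(int)
dark=((a.max(2)<100)).astype(np.uint8)
n,l,st,ce=cv2.connectedComponentsWithStats(dark);i=1+np.argmax(st[1:,4]);
cnt=cv2.findContours((l==i).astype(np.uint8),0,1)[0][0]
rr=cv2.minAreaRect(cnt);print(rr, [ (580-p[1]*.25,400-p[0]*.25) for p in cv2.boxPoints(rr)])
for cam,I in(("top",im),("side",ims)):
    hsv=cv2.cvtColor(I,cv2.COLOR_RGB2HSV);y=((hsv[:,:,0]>15)&(hsv[:,:,0]<32)&(hsv[:,:,1]>110)&(hsv[:,:,2]>120)).astype(np.uint8)
    n,l,st,ce=cv2.connectedComponentsWithStats(y)
    for k in range(1,n):
        if st[k,4]>5: print(cam,st[k],ce[k],px2w(cam,ce[k],23),px2w(cam,ce[k],36))
E
```

```text
((213.23294067382812, 284.2374267578125), (371.3974914550781, 138.21041870117188), 81.38435363769531) [(np.float32(552.25336), np.float32(370.72778)), (np.float32(557.42957), np.float32(336.56506)), (np.float32(465.62793), np.float32(322.65576)), (np.float32(460.45175), np.float32(356.81845))]
top [121 204   7   7  43] [123.86046512 207.06976744] [478.32760863 345.49403011  23.        ] [477.01543289 341.77896733  36.        ]
top [309 209   6   8  41] [311.6097561  212.26829268] [ 478.1079857  -235.14236664   23.        ] [ 476.7980681  -232.88735872   36.        ]
side [447 121  65  50 894] [474.53131991 146.53020134] [ -51.52248583 -691.73781875   23.        ] [ -49.56759647 -672.53380455   36.        ]
side [299 159   7   5  21] [302.0952381  161.23809524] [ 484.83296371 -245.89200334   23.        ] [ 479.39896025 -232.83001109   36.        ]
side [203 276   9   7  43] [207.30232558 279.04651163] [483.92553343 340.46013229  23.        ] [478.50403083 345.44447175  36.        ]
```

View pics/n17.png

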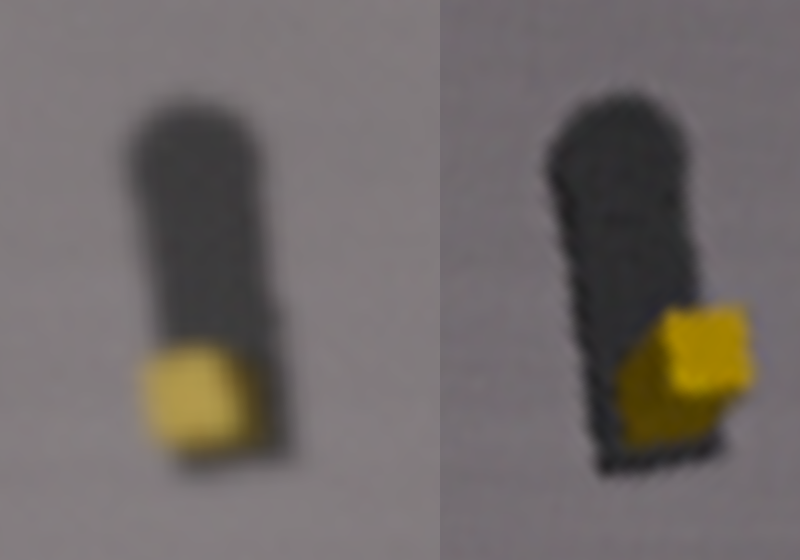

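```bash
cat >> h.py <<'E'
def inc(frm,to):
    """frm,to=(x,y,z,yaw_deg of tool x) tool pointing down -> increment row"""
    d=np.array(to[:3],float)-frm[:3]; a=np.radians(frm[3])
    return np.round([d@[np.cos(a),np.sin(a),0]/1e3,-d[2]/1e3,d@[-np.sin(a),np.cos(a),0]/1e3,0,-np.radians(to[3]-frm[3]),0],4)
def tip(frm,row): # resulting commanded pose
    a=np.radians(frm[3]);x=np.array([np.cos(a),np.sin(a),0]);z=np.array([-np.sin(a),np.cos(a),0])
    p=np.array(frm[:3])+1e3*(row[0]*x+row[2]*z)+[0,0,-1e3*row[1]]
    return [*np.round(p,2),round(frm[3]-np.degrees(row[4]),3)]
E
python3 -c "
from h import *
p=[157.05,-579.087,303.892,-164.828]
print(inc(p,[450,-150,220,-168]))
p1=tip(p,[-.395,.084,-.337,0,.055,0]);print(p1);print(inc(p1,[477,340,170,-171.5]))"
```

```text
[-0.395   0.0839 -0.3375  0.      0.0554  0.    ]
[np.float64(450.08), np.float64(-150.45), np.float64(219.89), np.float64(-167.979)]
[-0.1285  0.0499 -0.4741  0.      0.0615  0.    ]
```

Request:
arm_command(
  increments=[
    [-0.395,0.084,-0.337,0,0.055,0],
    [-0.395,0.084,-0.337,0,0.055,0],
    [-0.395,0.084,-0.337,0,0.055,0],
    [-0.395,0.084,-0.337,0,0.055,0],
    [-0.395,0.084,-0.337,0,0.055,0],
    [-0.395,0.084,-0.337,0,0.055,0],
    [-0.395,0.084,-0.337,0,0.055,0],
    [-0.395,0.084,-0.337,0,0.055,0],
    [-0.395,0.084,-0.337,0,0.055,0],
    [-0.395,0.084,-0.337,0,0.055,0],
  ],
  jaw=-1,
)

```text
time: 2.3
tool_pos: [450.6, -148.8, 219.5]
tcp_rot: [-90.0, -0.0, -167.8]
ft_force: [-0.0, 0.2, 0.3]
finger_gap: 85.6
```

Request:
arm_command(
  increments=[
    [-0.1285,0.05,-0.474,0,0.0615,0],
    [-0.1285,0.05,-0.474,0,0.0615,0],
    [-0.1285,0.05,-0.474,0,0.0615,0],
    [-0.1285,0.05,-0.474,0,0.0615,0],
    [-0.1285,0.05,-0.474,0,0.0615,0],
    [-0.1285,0.05,-0.474,0,0.0615,0],
    [-0.1285,0.05,-0.474,0,0.0615,0],
    [-0.1285,0.05,-0.474,0,0.0615,0],
    [-0.1285,0.05,-0.474,0,0.0615,0],
    [-0.1285,0.05,-0.474,0,0.0615,0],
  ],
)

```text
time: 3.55
tool_pos: [477.5, 338.8, 169.8]
tcp_rot: [-90.0, -0.0, -171.5]
ft_force: [0.0, -0.3, -0.1]
finger_gap: 85.2
```

```bash
python3 -c "
from h import *
p=tip([450.08,-150.45,219.89,-167.979],[-.1285,.05,-.474,0,.0615,0]);print(p);print(inc(p,[477.5,340,83.9,-171.5]))
print(r.sense())
save('top','c1.png',(90,130,250,250));save('side','c1s.png',(130,200,290,320))"
```

```text
[np.float64(477.04), np.float64(339.92), np.float64(169.89), np.float64(-171.503)]
[-0.0005  0.086  -0.      0.     -0.0001  0.    ]
{'time': 3.55, 'joint_pos': array([ 3.03607663e+01,  1.11159004e+01,  9.56096297e+01, -3.99114359e-02,
        7.33097711e+01,  1.11889231e+02]), 'qd': array([-1.02793119, -1.23814666,  0.86389879,  0.08020856, -0.07439345,
        0.15286104]), 'joint_efforts': array([ 1.36964846e+00, -5.60827553e+01, -4.70700967e+01,  1.44526614e-01,
       -6.46522245e-02,  3.90467152e-02]), 'tool_pos': array([477.47493473, 338.80515946, 169.82005456]), 'tcp_rot': array([-8.99513705e+01, -1.85096924e-02, -1.71516999e+02]), 'ft_force': array([ 0.04711281, -0.25489666, -0.08378854]), 'wrist_torque': array([-0.0161241 , -0.01984801, -0.04852793]), 'finger_gap': 85.23737556137333}
```

View pics/c1s.png

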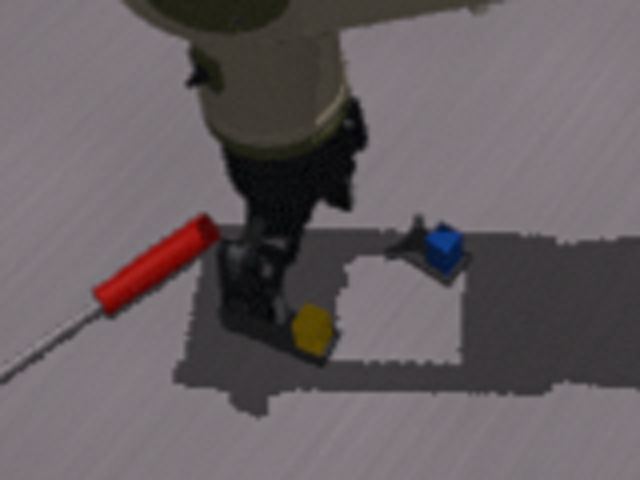

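The side picture shows the gripper standing over the yellow nose17 block at crop pixel (312,330), with the blue leaf at (443,250) well clear. I'm going down now.

Request:
arm_command(
  increments=[
    [0,0.03,0,0,0,0],
    [0,0.06,0,0,0,0],
    [0,0.08,0,0,0,0],
    [0,0.086,0,0,0,0],
    [0,0.086,0,0,0,0],
    [0,0.086,0,0,0,0],
    [0,0.086,0,0,0,0],
    [0,0.086,0,0,0,0],
    [0,0.086,0,0,0,0],
    [0,0.086,0,0,0,0],
  ],
)

```text
time: 4.9
tool_pos: [477.0, 339.9, 83.9]
tcp_rot: [-90.0, -0.0, -171.5]
ft_force: [-0.1, -1.5, -0.0]
finger_gap: 85.2
```

Request:
arm_command(
  increments=[
    [0,0,0,0,0,0],
    [0,0,0,0,0,0],
    [0,0,0,0,0,0],
    [0,0,0,0,0,0],
    [0,0,0,0,0,0],
    [0,0,0,0,0,0],
    [0,0,0,0,0,0],
    [0,0,0,0,0,0],
    [0,0,0,0,0,0],
    [0,0,0,0,0,0],
  ],
  jaw=1,
  force=40,
)

```text
time: 6.15
tool_pos: [477.2, 340.0, 84.1]
tcp_rot: [-90.0, 0.0, -171.5]
ft_force: [-0.3, 1.7, 2.7]
finger_gap: 19.6
```

```bash
python3 -c "
from h import *
print(r.sense())
save('top','c2.png',(90,130,250,250));save('side','c2s.png',(130,200,290,320))"
```

```text
{'time': 6.15, 'joint_pos': array([3.04589151e+01, 1.74477285e+01, 9.80626327e+01, 3.75838922e-03,
       6.44634968e+01, 1.11959615e+02]), 'qd': array([ 0.17592663, -0.01229395, -0.1656794 , -0.06032742, -0.02297   ,
        0.01962432]), 'joint_efforts': array([-5.01288157e-01, -5.69593835e+01, -4.12502003e+01, -2.86782654e-01,
        2.54984396e-01,  1.00343832e-02]), 'tool_pos': array([477.19999841, 340.04886836,  84.08844835]), 'tcp_rot': array([-9.00129217e+01,  2.29768288e-02, -1.71502322e+02]), 'ft_force': array([-0.27755267,  1.70934884,  2.74756431]), 'wrist_torque': array([ 0.18690022, -0.04841255,  0.0009476 ]), 'finger_gap': 19.57936559656347}
```

View pics/c2s.png

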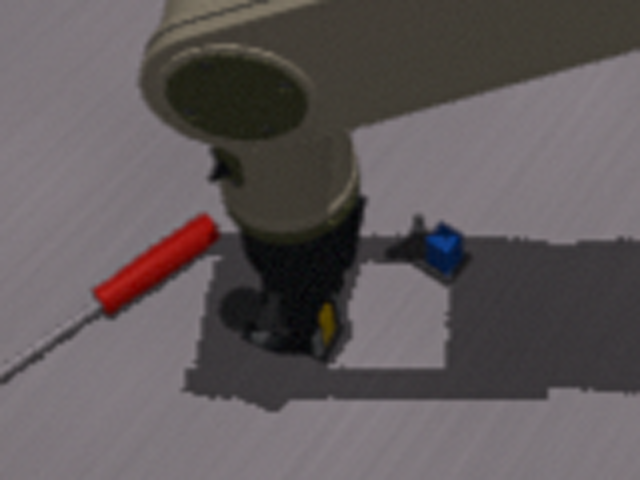

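Request:
arm_command(
  increments=[
    [0,-0.04,0,0,0,0],
    [0,-0.07,0.0,0,0,0],
    [0.01,-0.07,0.045,0,0,0],
    [0.025,-0.07,0.1,0,0,0],
    [0.035,-0.07,0.155,0,0,0],
    [0.045,-0.07,0.21,0,0,0],
    [0.06,-0.07,0.265,0,0,0],
    [0.07,-0.07,0.315,0,0,0],
    [0.08,-0.07,0.355,0,0,0],
    [0.085,-0.07,0.377,0,0,0],
  ],
)

```text
time: 7.5
tool_pos: [447.7, -47.5, 153.3]
tcp_rot: [-90.0, -0.1, -171.6]
ft_force: [-0.4, 0.7, -1.3]
finger_gap: 19.6
```

Request:
arm_command(
  increments=[
    [0,0.02,0,0,0,0],
    [0,0.04,0,0,0,0],
    [0,0.055,0,0,0,0],
    [0,0.062,0,0,0,0],
    [0,0.066,0,0,0,0],
    [0,0.069,0,0,0,0],
    [0,0.07,0,0,0,0],
    [0,0.07,0,0,0,0],
    [0,0.07,0,0,0,0],
    [0,0.07,0,0,0,0],
  ],
)

```text
time: 8.75
tool_pos: [448.8, -45.5, 84.1]
tcp_rot: [-90.0, 0.0, -171.5]
ft_force: [-0.7, -0.1, -1.0]
finger_gap: 19.5
```

```bash
python3 -c "
from h import *
print(tip([477.04,339.92,83.89,-171.503],[.085,0,.377,0,0,0]))
print(r.sense())
save('top','c3.png',(200,130,320,250),5);save('side','c3s.png',(200,140,360,260),5)"
```

```text
[np.float64(448.68), np.float64(-45.5), np.float64(83.89), np.float64(-171.503)]
{'time': 8.75, 'joint_pos': array([-1.23107055e+01, -2.17421532e+00,  1.19734859e+02,  2.06293286e-04,
        6.24219841e+01,  6.91927974e+01]), 'qd': array([ 0.01041125,  0.09001239,  0.06515433,  0.0575876 ,  0.06712903,
       -0.05337849]), 'joint_efforts': array([ 3.96920659e-03, -4.04879773e+01, -4.24952924e+01,  7.56724505e-03,
       -1.96223531e-02, -3.73805433e-04]), 'tool_pos': array([448.79618671, -45.53527094,  84.07347004]), 'tcp_rot': array([-8.99939999e+01,  1.63041857e-02, -1.71503597e+02]), 'ft_force': array([-0.73438105, -0.08650437, -0.98679509]), 'wrist_torque': array([-0.01619991,  0.04717227,  0.00979732]), 'finger_gap': 19.451778144421308}
```

View pics/c3s.png

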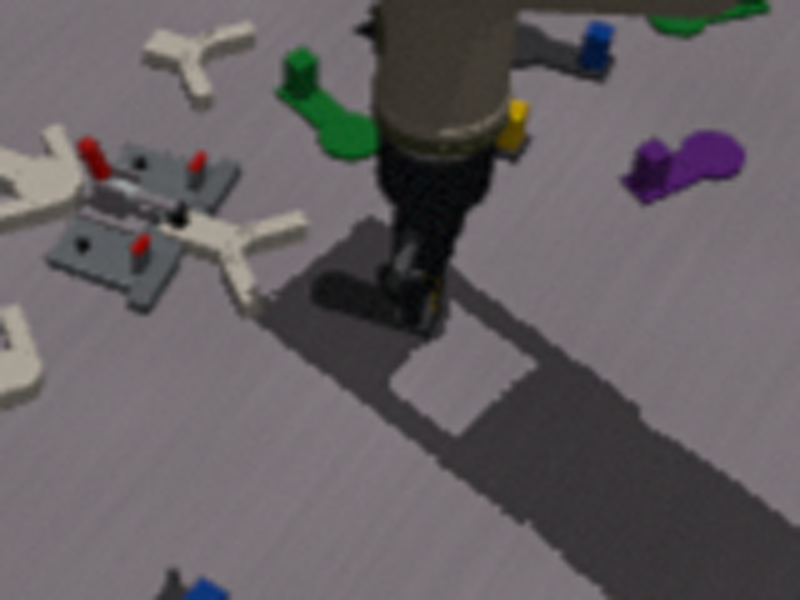

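View pics/c3.png

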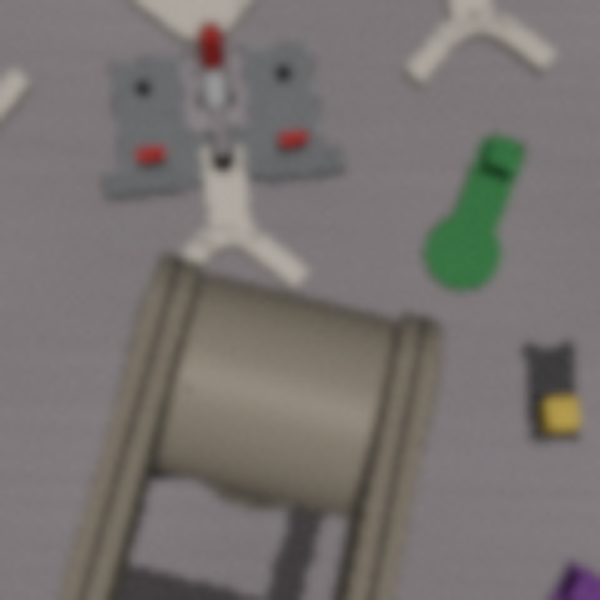

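Request:
arm_command(
  increments=[
    [-0.006,0.0005,0,0,0,0],
    [-0.014,0.0005,0,0,0,0],
    [-0.022,0.0005,0,0,0,0],
    [-0.03,0.0005,0,0,0,0],
    [-0.037,0.0005,0,0,0,0],
    [-0.042,0.0005,0,0,0,0],
    [-0.046,0.0005,0,0,0,0],
    [-0.048,0.0005,0,0,0,0],
    [-0.049,0.0005,0,0,0,0],
    [-0.049,0.0005,0,0,0,0],
  ],
)

```text
time: 10.1
tool_pos: [497.0, -38.5, 84.0]
tcp_rot: [-90.0, -0.1, -171.5]
ft_force: [-6.3, -1.5, 9.0]
finger_gap: 19.4
```

```bash
python3 -c "
from h import *
print(tip([448.68,-45.5,83.89,-171.503],[-.049,0.0005,0,0,0,0]))
s=r.sense();print(s['tool_pos'],s['ft_force'],s['wrist_torque'])
im=r.snapshot('side');cv2.imwrite('pics/c4s.png',cv2.resize(im[150:220,210:310,::-1],None,fx=8,fy=8,interpolation=2))"
```

```text
[np.float64(497.14), np.float64(-38.26), np.float64(83.39), np.float64(-171.503)]
[497.00056325 -38.48266637  84.02181153] [-6.29144264 -1.51986031  8.97920659] [-0.13837028  0.95268657  0.0340906 ]
```

View pics/c4s.png

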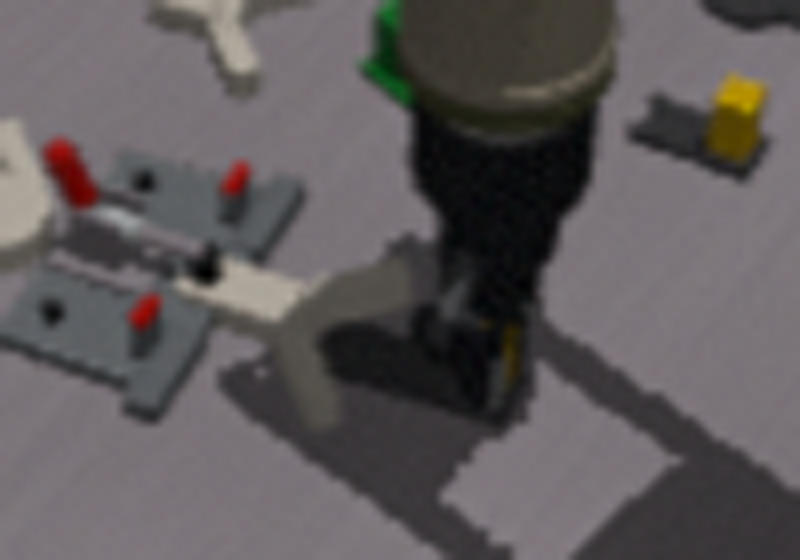

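Request:
arm_command(
  increments=[
    [0,-0.0005,0,0,0,0],
    [0,-0.0005,0,0,0,0],
    [-0.0005,-0.0005,0,0,0,0],
    [-0.001,-0.0005,0,0,0,0],
    [-0.0015,-0.0005,0,0,0,0],
    [-0.002,-0.0005,0,0,0,0],
    [-0.002,-0.0005,0,0,0,0],
    [-0.002,-0.0005,0,0,0,0],
    [-0.002,-0.0005,0,0,0,0],
    [-0.002,-0.0005,0,0,0,0],
  ],
)

```text
time: 11.4
tool_pos: [498.9, -38.0, 84.0]
tcp_rot: [-90.0, -0.0, -171.5]
ft_force: [-4.0, 0.1, 5.8]
finger_gap: 19.4
```

```bash
python3 -c "
from h import *
s=r.sense();print(s['tool_pos'],s['ft_force'],s['wrist_torque'])"
```

```text
[498.89541462 -38.03641985  84.02737695] [-4.03436338  0.08299035  5.79273021] [-0.08225785  0.66686491  0.02129617]
```

Request:
arm_command(
  increments=[
    [0,-0.0003,0,0,0,0],
    [-0.0003,-0.0003,0,0,0,0],
    [-0.0006,-0.0003,0,0,0,0],
    [-0.0009,-0.0003,0,0,0,0],
    [-0.0012,-0.0003,0,0,0,0],
    [-0.0015,-0.0003,0,0,0,0],
    [-0.0018,-0.0003,0,0,0,0],
    [-0.002,-0.0003,0,0,0,0],
    [-0.002,-0.0003,0,0,0,0],
    [-0.002,-0.0003,0,0,0,0],
  ],
)

```text
time: 12.65
tool_pos: [501.1, -37.7, 84.2]
tcp_rot: [-90.0, -0.0, -171.5]
ft_force: [0.1, -0.2, -0.6]
finger_gap: 19.8
```

```bash
python3 -c "
from h import *
s=r.sense();print(s['tool_pos'],s['ft_force'],s['wrist_torque'])"
```

```text
[501.08516117 -37.69483079  84.19097035] [ 0.14256651 -0.22054682 -0.6235683 ] [-0.06114401  0.06180699  0.03205979]
```

Request:
arm_command(
  increments=[
    [-0.0002,0,0,0,0,0],
    [-0.0004,0,0,0,0,0],
    [-0.0006,0,0,0,0,0],
    [-0.0008,0,0,0,0,0],
    [-0.001,0,0,0,0,0],
    [-0.0012,0,0,0,0,0],
    [-0.0012,0,0,0,0,0],
    [-0.0012,0,0,0,0,0],
    [-0.0012,0,0,0,0,0],
    [-0.0012,0,0,0,0,0],
  ],
)

```text
time: 13.9
tool_pos: [501.5, -37.7, 84.1]
tcp_rot: [-90.0, -0.1, -171.5]
ft_force: [-7.4, -2.2, 4.2]
finger_gap: 19.6
```

Request:
arm_command(
  increments=[
    [-0.0002,0,0,0,0,0],
    [-0.0004,0,0,0,0,0],
    [-0.0006,0,0,0,0,0],
    [-0.0008,0,0,0,0,0],
    [-0.001,0,0,0,0,0],
    [-0.001,0,0,0,0,0],
    [-0.001,0,0,0,0,0],
    [-0.001,0,0,0,0,0],
    [-0.001,0,0,0,0,0],
    [-0.001,0,0,0,0,0],
  ],
)

```text
time: 15.15
tool_pos: [501.7, -37.6, 84.1]
tcp_rot: [-90.0, -0.2, -171.5]
ft_force: [-13.3, -3.0, 11.4]
finger_gap: 19.2
```

Request:
arm_command(
  increments=[
    [0.0006,0,0,0,0,0],
    [0.0012,0,0,0,0,0],
    [0.0012,0,0,0,0,0],
    [0.0012,0,0,0,0,0],
    [0.0012,0,0,0,0,0],
    [0.0012,0,0,0,0,0],
    [0.0012,0,0,0,0,0],
    [0.0012,0,0,0,0,0],
    [0.0012,0,0,0,0,0],
    [0.0012,0,0,0,0,0],
  ],
)

```text
time: 16.4
tool_pos: [501.5, -37.7, 84.0]
tcp_rot: [-90.0, -0.1, -171.5]
ft_force: [-6.5, -2.1, 3.6]
finger_gap: 19.5
```

Request:
arm_command(
  increments=[
    [0,0,0.0003,0,0,0],
    [0,0,0.0006,0,0,0],
    [0,0,0.0009,0,0,0],
    [0,0,0.0012,0,0,0],
    [0,0,0.0012,0,0,0],
    [0,0,0.0012,0,0,0],
    [0,0,0.0012,0,0,0],
    [0,0,0.0012,0,0,0],
    [0,0,0.0012,0,0,0],
    [0,0,0.0012,0,0,0],
  ],
)

```text
time: 17.65
tool_pos: [502.1, -38.6, 84.1]
tcp_rot: [-90.0, -0.0, -171.5]
ft_force: [-4.5, 0.4, 1.1]
finger_gap: 19.8
```

```bash
python3 -c "
from h import *
s=r.sense();print(s['tool_pos'],s['tcp_rot'],s['ft_force'],s['wrist_torque'])"
```

```text
[502.07405882 -38.56841327  84.07670177] [-9.00170622e+01 -2.57225113e-02 -1.71497031e+02] [-4.49248048  0.44934779  1.06851652] [0.10264663 0.70977718 0.07403111]
```

Request:
arm_command(
  increments=[
    [0,0,-0.0006,0,0,0],
    [0,0,-0.0012,0,0,0],
    [0,0,-0.0018,0,0,0],
    [0,0,-0.0024,0,0,0],
    [0,0,-0.0024,0,0,0],
    [0,0,-0.0024,0,0,0],
    [0,0,-0.0024,0,0,0],
    [0,0,-0.0024,0,0,0],
    [0,0,-0.0024,0,0,0],
    [0,0,-0.0024,0,0,0],
  ],
)

```text
time: 18.9
tool_pos: [501.6, -37.1, 84.1]
tcp_rot: [-89.9, -0.0, -171.5]
ft_force: [-6.5, -4.8, 0.9]
finger_gap: 19.5
```

```bash
python3 -c "
from h import *
s=r.sense();print(s['tool_pos'],s['tcp_rot'],s['ft_force'],s['wrist_torque'])"
```

```text
[501.64709914 -37.05840201  84.07695057] [-8.99427554e+01 -4.72149433e-02 -1.71529519e+02] [-6.50557531 -4.75194213  0.93206354] [-0.6983505   0.91810566 -0.21114731]
```

Request:
arm_command(
  increments=[
    [0,0,0.0006,0,0,0],
    [0,0,0.0012,0,0,0],
    [0,0,0.0018,0,0,0],
    [0,0,0.0024,0,0,0],
    [0,0,0.0028,0,0,0],
    [0,0,0.0032,0,0,0],
    [0,0,0.0032,0,0,0],
    [0,0,0.0032,0,0,0],
    [0,0,0.0032,0,0,0],
    [0,0,0.0032,0,0,0],
  ],
)

```text
time: 20.15
tool_pos: [502.0, -38.6, 84.1]
tcp_rot: [-90.1, -0.0, -171.5]
ft_force: [-6.5, 4.0, 3.7]
finger_gap: 19.5
```

```bash
python3 -c "
from h import *
s=r.sense();print(s['tool_pos'],s['tcp_rot'],s['ft_force'],s['wrist_torque'])"
```

```text
[502.00387595 -38.60300804  84.12404261] [-9.00907119e+01 -4.65523100e-02 -1.71470947e+02] [-6.53598025  3.99303993  3.65318745] [0.77151584 1.07485104 0.25183945]
```

Request:
arm_command(
  increments=[
    [0,0,0.0004,0,0,0],
    [0,0,0.0008,0,0,0],
    [0,0,0.0012,0,0,0],
    [0,0,0.0012,0,0,0],
    [0,0,0.0012,0,0,0],
    [0,0,0.0012,0,0,0],
    [0,0,0.0012,0,0,0],
    [0,0,0.0012,0,0,0],
    [0,0,0.0012,0,0,0],
    [0,0,0.0012,0,0,0],
  ],
)

```text
time: 21.4
tool_pos: [502.0, -39.2, 84.1]
tcp_rot: [-90.2, -0.1, -171.5]
ft_force: [-8.0, 8.1, 6.2]
finger_gap: 19.4
```

```bash
python3 -c "
from h import *
s=r.sense();print(s['tool_pos'],s['tcp_rot'],s['ft_force'],s['wrist_torque'])"
```

```text
[502.03367145 -39.18562544  84.12354113] [-9.01502364e+01 -6.13743559e-02 -1.71453853e+02] [-7.99462842  8.1047654   6.19123639] [1.46632622 1.16971393 0.48366571]
```

```bash
cat > sw.py <<'E'
from h import *
a0=np.radians(-171.503); x=np.array([np.cos(a0),np.sin(a0)]); z=np.array([-np.sin(a0),np.cos(a0)])
f=-x
cmd=np.array([448.68,-45.5])+54*f+3.2*z
# bedded actual TCP: forward 490.85, lateral 112.0
P=490.85*f+112.0*z
C=P+62*f
def pose(dth,o):
    t=np.radians(8.497+dth); return [*(C-(62-o)*np.array([np.cos(t),np.sin(t)])),84.19,-171.503+dth]
E
python3 - <<'E'
from sw import *
print(cmd,P,C)
c=[*cmd,84.19,-171.503]
print("centre",inc(c,pose(0,.7)))
b=pose(0,.7)
for d in(-2,-4,-6,-8,-9.4): print(d,inc(b,pose(d,.7)))
b=pose(-9.4,.7)
for d in(-7,-5,-3,-1,1,3,5,7,9.4,0): print(d,inc(b,pose(d,.7)))
b=pose(9.4,.7)
for d in(7,5,3,1,0): print(d,inc(b,pose(d,.7)))
E
```

```text
[502.56009887 -40.68596371] [502.01108882 -38.24381254] [563.3305521  -29.08283971]
centre [-0.0005 -0.     -0.0025  0.     -0.      0.    ]
-2 [-0.     -0.     -0.0021  0.      0.0349  0.    ]
-4 [-0.0001 -0.     -0.0043  0.      0.0698  0.    ]
-6 [-0.0003 -0.     -0.0064  0.      0.1047  0.    ]
-8 [-0.0006 -0.     -0.0085  0.      0.1396  0.    ]
-9.4 [-0.0008 -0.     -0.01    0.      0.1641  0.    ]
-7 [-0.0001 -0.      0.0026  0.     -0.0419  0.    ]
-5 [-0.0002 -0.      0.0047  0.     -0.0768  0.    ]
-3 [-0.0004 -0.      0.0068  0.     -0.1117  0.    ]
-1 [-0.0007 -0.      0.009   0.     -0.1466  0.    ]
1 [-0.001  -0.      0.0111  0.     -0.1815  0.    ]
3 [-0.0014 -0.      0.0132  0.     -0.2164  0.    ]
5 [-0.0019 -0.      0.0152  0.     -0.2513  0.    ]
7 [-0.0025 -0.      0.0173  0.     -0.2862  0.    ]
9.4 [-0.0033 -0.      0.0198  0.     -0.3281  0.    ]
0 [-0.0008 -0.      0.01    0.     -0.1641  0.    ]
7 [-0.0001 -0.     -0.0026  0.      0.0419  0.    ]
5 [-0.0002 -0.     -0.0047  0.      0.0768  0.    ]
3 [-0.0004 -0.     -0.0068  0.      0.1117  0.    ]
1 [-0.0007 -0.     -0.009   0.      0.1466  0.    ]
0 [-0.0008 -0.     -0.01    0.      0.1641  0.    ]
```

Request:
arm_command(
  increments=[
    [-0.0001,0,-0.0006,0,0,0],
    [-0.0002,0,-0.0012,0,0,0],
    [-0.0003,0,-0.0018,0,0,0],
    [-0.0005,0,-0.0025,0,0,0],
    [-0.0005,0,-0.0025,0,0,0],
    [-0.0005,0,-0.0025,0,0,0],
    [-0.0005,0,-0.0025,0,0,0],
    [-0.0005,0,-0.0025,0,0,0],
    [-0.0005,0,-0.0025,0,0,0],
    [-0.0005,0,-0.0025,0,0,0],
  ],
)

```text
time: 22.65
tool_pos: [501.9, -38.1, 84.0]
tcp_rot: [-90.0, -0.1, -171.5]
ft_force: [-8.0, 0.1, 5.9]
finger_gap: 19.4
```

```bash
python3 -c "
from h import *
s=r.sense();print(s['tool_pos'],s['tcp_rot'],s['ft_force'],s['wrist_torque'])"
```

```text
[501.94332314 -38.10347408  84.04400883] [-9.00165277e+01 -1.09947237e-01 -1.71485651e+02] [-7.96193189  0.11044383  5.91802989] [-0.04731288  1.41043834  0.09446072]
```

Request:
arm_command(
  increments=[
    [0,-0.0002,-0.0011,0,0.0175,0],
    [0,-0.0002,-0.0021,0,0.0349,0],
    [0,-0.0002,-0.0032,0,0.0524,0],
    [-0.0001,-0.0002,-0.0043,0,0.0698,0],
    [-0.0002,-0.0002,-0.0053,0,0.0873,0],
    [-0.0003,-0.0002,-0.0064,0,0.1047,0],
    [-0.0004,-0.0002,-0.0075,0,0.1222,0],
    [-0.0006,-0.0002,-0.0085,0,0.1396,0],
    [-0.0008,-0.0002,-0.01,0,0.1641,0],
    [-0.0008,-0.0002,-0.01,0,0.1641,0],
  ],
)

```text
time: 23.9
tool_pos: [501.0, -27.7, 84.0]
tcp_rot: [-90.0, -0.1, 179.1]
ft_force: [-8.8, 2.2, 5.3]
finger_gap: 19.4
```

Request:
arm_command(
  increments=[
    [0,0,0,0,0,0],
    [0,0,0,0,0,0],
    [0,0,0,0,0,0],
    [0,0,0,0,0,0],
    [0,0,0,0,0,0],
    [0,0,0,0,0,0],
    [0,0,0,0,0,0],
    [0,0,0,0,0,0],
    [0,0,0,0,0,0],
    [0,0,0,0,0,0],
  ],
)

```text
time: 25.15
tool_pos: [501.0, -27.7, 84.1]
tcp_rot: [-90.0, -0.1, 179.1]
ft_force: [-10.2, 1.6, 5.8]
finger_gap: 19.3
```

```bash
python3 -c "
from sw import *
s=r.sense();print(s['tool_pos'],s['tcp_rot'],s['ft_force'],s['wrist_torque']);print(pose(-9.4,.7))
im=r.snapshot('side');cv2.imwrite('pics/c5s.png',cv2.resize(im[150:220,210:310,::-1],None,fx=8,fy=8,interpolation=2))"
```

```text
[501.0114691  -27.66628152  84.0722393 ] [-9.00413893e+01 -1.45100380e-01  1.79110777e+02] [-10.16089437   1.56843906   5.83359128] [0.31529876 1.44607451 0.15677051]
[np.float64(502.0381650324761), np.float64(-28.116771897696093), 84.19, -180.903]
```

View pics/c5s.png

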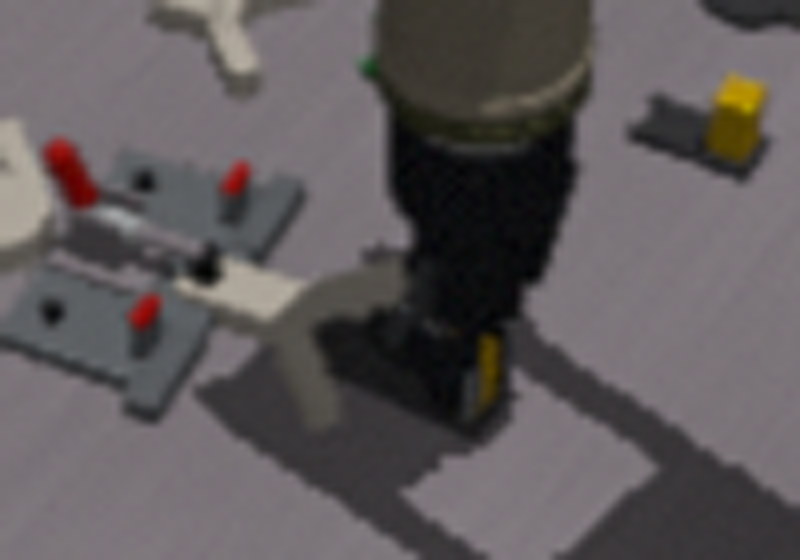

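Request:
arm_command(
  increments=[
    [0.0002,-0.0001,0.0011,0,-0.0175,0],
    [0.0002,-0.0001,0.0022,0,-0.0349,0],
    [0.0001,-0.0001,0.0032,0,-0.0524,0],
    [0.0001,-0.0001,0.0043,0,-0.0698,0],
    [0.0,-0.0001,0.0053,0,-0.0873,0],
    [-0.0001,-0.0001,0.0064,0,-0.1047,0],
    [-0.0002,-0.0001,0.0075,0,-0.1222,0],
    [-0.0004,-0.0001,0.0085,0,-0.1396,0],
    [-0.0006,-0.0001,0.01,0,-0.1641,0],
    [-0.0006,-0.0001,0.01,0,-0.1641,0],
  ],
)

```text
time: 26.45
tool_pos: [501.9, -38.1, 84.1]
tcp_rot: [-90.0, -0.1, -171.5]
ft_force: [-5.7, -1.3, 2.3]
finger_gap: 19.1
```

Request:
arm_command(
  increments=[
    [0,0,0.0011,0,-0.0175,0],
    [0,0,0.0021,0,-0.0349,0],
    [0,0,0.0032,0,-0.0524,0],
    [-0.0001,0,0.0043,0,-0.0698,0],
    [-0.0002,0,0.0053,0,-0.0873,0],
    [-0.0003,0,0.0064,0,-0.1047,0],
    [-0.0004,0,0.0075,0,-0.1222,0],
    [-0.0006,0,0.0085,0,-0.1396,0],
    [-0.0008,0,0.01,0,-0.1641,0],
    [-0.0008,0,0.01,0,-0.1641,0],
  ],
)

```text
time: 27.7
tool_pos: [504.6, -48.1, 84.3]
tcp_rot: [-90.0, -0.0, -162.1]
ft_force: [-4.1, -1.9, -0.5]
finger_gap: 19.5
```

Request:
arm_command(
  increments=[
    [0,0,0,0,0,0],
    [0,0,0,0,0,0],
    [0,0,0,0,0,0],
    [0,0,0,0,0,0],
    [0,0,0,0,0,0],
    [0,0,0,0,0,0],
    [0,0,0,0,0,0],
    [0,0,0,0,0,0],
    [0,0,0,0,0,0],
    [0,0,0,0,0,0],
  ],
)

```text
time: 28.95
tool_pos: [504.6, -48.0, 84.3]
tcp_rot: [-90.0, -0.0, -162.1]
ft_force: [-4.4, -2.3, -1.0]
finger_gap: 19.4
```

```bash
python3 -c "
from sw import *
s=r.sense();print(s['tool_pos'],s['tcp_rot'],s['ft_force'],s['wrist_torque']);print(pose(9.4,.7))
im=r.snapshot('side');cv2.imwrite('pics/c6s.png',cv2.resize(im[150:220,210:310,::-1],None,fx=8,fy=8,interpolation=2))"
```

```text
[504.55702679 -47.98992779  84.34971582] [-8.99989214e+01 -2.21571097e-02 -1.62113043e+02] [-4.41292824 -2.32794854 -1.02387931] [-0.30306813  0.82856613  0.01561253]
[np.float64(504.99682871618603), np.float64(-47.92074606245388), 84.19, -162.10299999999998]
```

View pics/c6s.png

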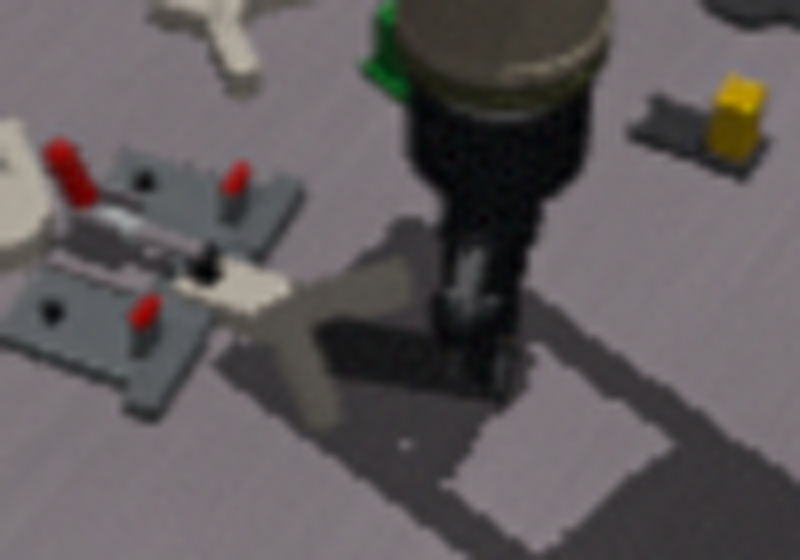

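Request:
arm_command(
  increments=[
    [0,0,-0.0011,0,0.0175,0],
    [0,0,-0.0021,0,0.0349,0],
    [0,0,-0.0032,0,0.0524,0],
    [-0.0001,0.0001,-0.0043,0,0.0698,0],
    [-0.0002,0.0001,-0.0053,0,0.0873,0],
    [-0.0003,0.0001,-0.0064,0,0.1047,0],
    [-0.0004,0.0002,-0.0075,0,0.1222,0],
    [-0.0006,0.0002,-0.0085,0,0.1396,0],
    [-0.0008,0.0002,-0.01,0,0.1641,0],
    [-0.0008,0.0002,-0.01,0,0.1641,0],
  ],
)

```text
time: 30.25
tool_pos: [501.9, -37.9, 84.1]
tcp_rot: [-90.0, -0.1, -171.5]
ft_force: [-7.1, -0.8, 1.9]
finger_gap: 19.2
```

Request:
arm_command(
  increments=[
    [0,0,0,0,0,0],
    [0,0,0,0,0,0],
    [0,0,0,0,0,0],
    [0,0,0,0,0,0],
    [0,0,0,0,0,0],
    [0,0,0,0,0,0],
    [0,0,0,0,0,0],
    [0,0,0,0,0,0],
    [0,0,0,0,0,0],
    [0,0,0,0,0,0],
  ],
)

```text
time: 31.5
tool_pos: [501.9, -37.9, 84.1]
tcp_rot: [-90.0, -0.1, -171.5]
ft_force: [-7.4, 0.4, 3.0]
finger_gap: 19.8
```

```bash
python3 -c "
from sw import *
s=r.sense();print(s['tool_pos'],s['tcp_rot'],s['ft_force'],s['wrist_torque'])"
```

```text
[501.85729243 -37.88581671  84.09620003] [-9.00358745e+01 -7.34857514e-02 -1.71500227e+02] [-7.36065629  0.3614353   3.007258  ] [0.0135552  1.18000823 0.05866463]
```

Request:
arm_command(
  increments=[
    [0.0001,0,0,0,0,0],
    [0.0002,0,0,0,0,0],
    [0.0003,0,0,0,0,0],
    [0.0003,0,0,0,0,0],
    [0.0003,0,0,0,0,0],
    [0.0003,0,0,0,0,0],
    [0.0003,0,0,0,0,0],
    [0.0003,0,0,0,0,0],
    [0.0003,0,0,0,0,0],
    [0.0003,0,0,0,0,0],
  ],
)

```text
time: 32.75
tool_pos: [501.9, -37.9, 84.2]
tcp_rot: [-90.0, -0.0, -171.5]
ft_force: [-5.7, -0.4, -0.0]
finger_gap: 19.7
```

Request:
arm_command(
  increments=[
    [0,0,0,0,0,0],
    [0,0,0,0,0,0],
    [0,0,0,0,0,0],
    [0,0,0,0,0,0],
    [0,0,0,0,0,0],
    [0,0,0,0,0,0],
    [0,0,0,0,0,0],
    [0,0,0,0,0,0],
    [0,0,0,0,0,0],
    [0,0,0,0,0,0],
  ],
  jaw=-1,
)

```text
time: 34.0
tool_pos: [502.1, -38.2, 84.3]
tcp_rot: [-90.0, 0.0, -171.5]
ft_force: [0.2, 0.2, -0.2]
finger_gap: 85.3
```

Request:
arm_command(
  increments=[
    [0,-0.01,0,0,0,0],
    [0,-0.03,0,0,0,0],
    [0,-0.06,0,0,0,0],
    [0,-0.1,0,0,0,0],
    [0,-0.13,0,0,0,0],
    [0.05,-0.13,0,0,0,0],
    [0.1,-0.13,0,0,0,0],
    [0.1,-0.13,0,0,0,0],
    [0.1,-0.13,0,0,0,0],
    [0.1,-0.13,0,0,0,0],
  ],
)

```text
time: 35.25
tool_pos: [404.3, -53.0, 215.0]
tcp_rot: [-90.0, 0.1, -171.5]
ft_force: [0.6, -0.6, -0.2]
finger_gap: 85.3
```

```bash
python3 -c "
from h import *
s=r.sense();print(s['tool_pos'],s['ft_force'])
im=r.snapshot('side');np.save('side1.npy',im);cv2.imwrite('pics/c7s.png',cv2.resize(im[150:220,210:310,::-1],None,fx=8,fy=8,interpolation=2))
im=r.snapshot('top');np.save('top1.npy',im);cv2.imwrite('pics/c7.png',cv2.resize(im[:,:,::-1],(800,600)))
"
```

```text
[404.28290395 -53.02528117 215.04042044] [ 0.60495357 -0.63236578 -0.15702171]
```

View pics/c7s.png

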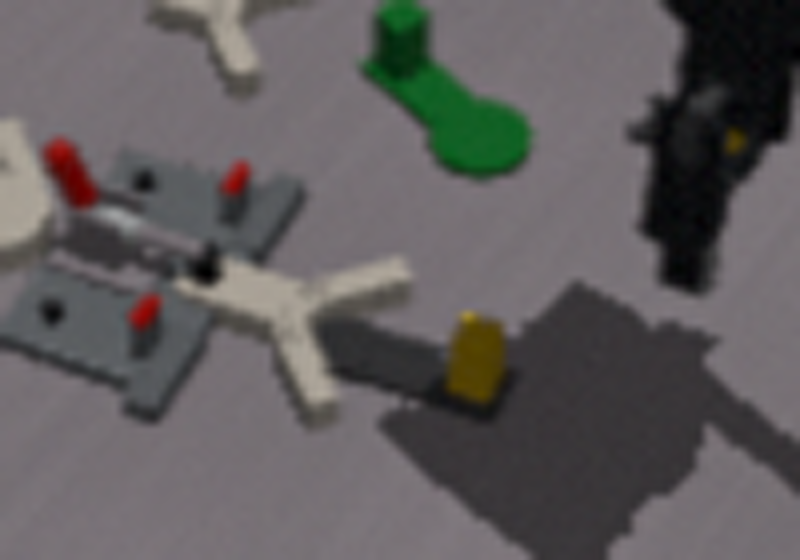

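View pics/c7.png

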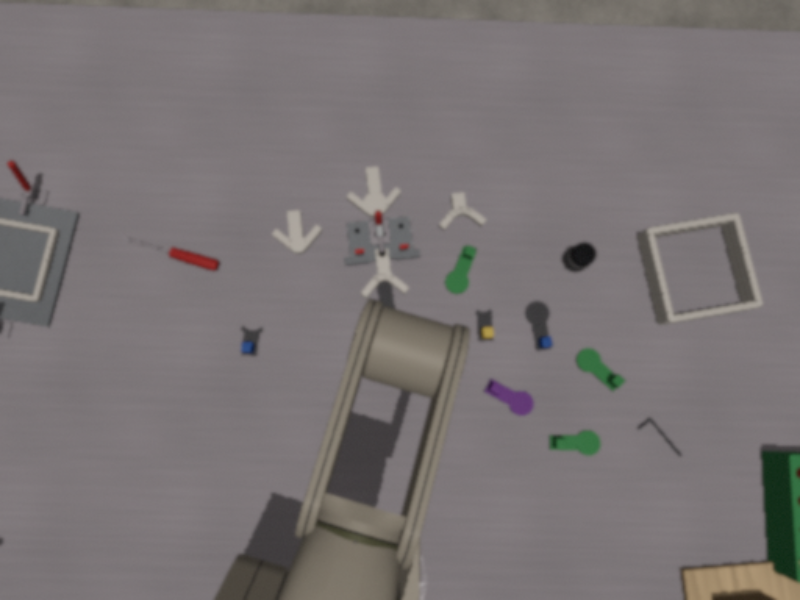

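Request:
arm_command(
  increments=[
    [0,-0.03,0.04,0,0,0],
    [0,-0.05,0.09,0,0,0],
    [0,-0.05,0.14,0,0,0],
    [0,-0.05,0.19,0,0,0],
    [0,-0.05,0.24,0,0,0],
    [0,-0.05,0.28,0,0,0],
    [0,-0.05,0.3,0,0,0],
    [0,-0.05,0.3,0,0,0],
    [0,-0.05,0.3,0,0,0],
    [0,-0.05,0.3,0,0,0],
  ],
)

```text
time: 36.6
tool_pos: [447.8, -348.8, 264.2]
tcp_rot: [-90.0, -0.0, -171.4]
ft_force: [-0.6, -0.2, 0.4]
finger_gap: 85.7
```

```bash
python3 -c "
from h import *
im=r.snapshot('top');ims=r.snapshot('side');np.save('top2.npy',im)
a=rectify('top',6,470,620,-100,40,0.37,im);b=rectify('side',6,470,620,-100,40,0.37,ims)
cv2.imwrite('pics/c8.png',np.hstack([a,b])[:,:,::-1])
c=rectify('top',6,470,620,-100,40,0.25,im).astype(int)
rows=[]
for X in range(490,545,5):
    row=c[int((620-X)/.25)]; col=[i for i in range(200,400) if row[i].max()<95]
    if col: print(X,40-.25*np.mean(col),len(col)*.25)
"
```

```text
490 -32.0 7.75
515 -24.625 5.0
520 -30.375 17.0
525 -35.5 28.25
530 -34.5 28.25
535 -32.375 28.0
540 -31.75 28.25
```

View pics/c8.png

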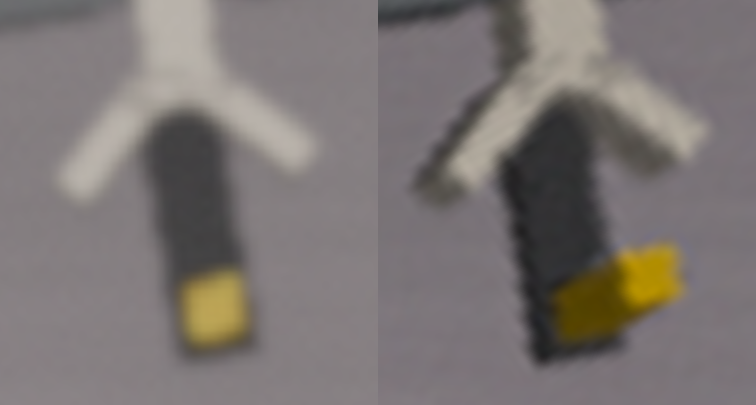

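```bash
python3 -c "
from h import *
print(r.hand_in(), r.sense()['time'])"
```

```text
the job is handed in; nothing more can be done
the job is handed in; nothing more can be done
```

The piece in the fixture is a fillet of radius 17 mm, and nose17 (yellow grip) is the leaf that fits. I left it released, bedded and square on the edge, and handed the job in at about 37 s of the 72 s allowed.

**Choice of leaf:** I tried only nose17, and did not gauge the other three.
- **Picture:** the inner edge in the top image fitted a radius of about 16 to 17 mm. The error was 0.3 mm for 17 and 1.4 mm for 25.
- **Feel:** pressed at about 5 to 8 N it gave about 1 mm of lateral play. Past that it resisted up to about 9 N sideways, and the grip moved only about 2 mm in all. That take-up means the sideways lock was not perfectly crisp, but a loose nose should have moved much more easily.

**Swing:** the grip moved about 10 mm left and then about 10 mm right of square. The force readings at the stops were 10 N on the left and about 5 N on the right. The highest reading on the piece at any point was about 14 N, when I first pressed in too far. Forces were read only at the end of each move, so peaks in between were not seen. At the right stop the leaf may have hung a few tenths of a millimetre off the bench.

**Last pictures:**
- The nose fills the corner with no gap visible.
- The leaf lies at about 8 to 8.5°, against 8.5° fitted for the piece. A rougher reading of the plate's front edge gave 8.0°.
- The other leaves, the jar and the screwdriver appear untouched in the top view.
- The arm was clear of everything.

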